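# Knock the red badge die out of its holder

## Robot

A 7-joint arm with a two-finger parallel gripper is mounted at the origin on the work surface. World frame = base frame: x ahead of the robot, y to its left, z up, the work surface at z = 0. Lengths are in m, angles in degrees, forces in N, time in s.
With the tool pointing down it reaches from about 0.35 to 0.9 m from the base axis. Payload 19.9 kg.
Tool frame: the origin (TCP) lies midway between the tips of the shut fingers; the grasp point (between the pads) lies 19 mm behind it (hold_point_z is the distance from the TCP to the grasp point, in m); z points along the fingers, y is the direction in which the jaws open and shut (so a half turn about z gives the same grasp; the last joint's range is limited). The gripper opens to 85 mm and grips with 20 to 120 N. Pads are 22 mm wide; open, the fingers measure 114 mm over their backs; the gripper's body (76 mm by 85 mm) begins 54 mm behind the grasp point. The pads swing forward as they close: fully open they stand 13 mm farther back than shut.
Start: joints at [73.138, 23.915, -0.59, 92.452, 0.269, 63.638, -3.037], TCP at [0.156, -0.605, 0.231] pointing down, gripper open.
Joint ranges: [-161.28, 161.28], [-22.2, 115.67], [-73.04, 71.86], [3.21, 147.25], [-68.34, 248.33], [10.77, 114.83], [-161.83, 161.83]. Speed limits (degrees/s): [108.29, 108.29, 136.94, 136.94, 172.46, 172.46, 172.46].

## Interface

Orientations are given as [roll, pitch, yaw] about the fixed x, y, z axes, in that order (R = Rz(yaw) Ry(pitch) Rx(roll)).
In Python, from cell import * gives the robot as it stands.
- The arm moves only by the tool jog_arm, never from a script. Its argument "increments" is a list of rows, each a list of 4 numbers: the shift along the tool's x, y, z in m, then the turn about the tool's z in degrees. A call has exactly 10 rows; each row shifts and turns the pose as measured when the row begins, along the tool's axes as they then stand; what a row does not reach is not made up. A row lasts 1/12 s, in which the tool goes at most 41.7 mm and 7.16 degrees, less where a joint would pass 70% of its speed; a pose out of reach is approached as far as the arm can. A call is refused whole if a number of a shift passes 0.0417 or a number of a turn 7.16, either way. A call with a gripper value outside its range is refused whole. "jaw" is the closure, from -1 (fully open) to 1 (shut), so that 0 is half open, set as the call begins (left out, the last holds). The fingers move at their own pace and stop on an object; "grip_force" is the grip in N (left out, the last holds). Time passes only in rows, so rows that do not move let the fingers close, or fill a call up. It gives the time, the measured TCP pose, the force and the opening at its end, in the units of the state.
- get_obs(): the state, without advancing time (a new reading comes with each control period).
- get_image(name): name is "scene" or "side" or "wrist"; returns (picture, depth): 384x512x3 uint8, blue, green, red; 384x512 float32, m along the optical axis (not along the pixel's ray), 0 where there is no reading.
- calibration(name): a dict with "fx", "fy", "cx", "cy" (pixels), "R" (3x3) and "t" (3): a world point X has camera coordinates R X + t; the wrist camera has in their place "tool_from_camera" (4x4, takes a point from camera to tool coordinates, whose origin is the TCP and whose axes are the flange's). Camera axes: x right, y down, z forward; pixel columns grow to the right and rows downward; lengths in m; the calibration is good to about 2 mm. A picture is of the moment at which its call begins: read the wrist's pose just before it. calibration takes no time and is no camera call.
- sign_off(): hands the job in, once; it reports no verdict.
Trained networks look in the newest picture that a camera, given by its name, has taken for a name from the list of things; names that differ only in an ending like _2 or _b are one class to them, and where a whole thing is asked for, a point or a joint stands for the part that bears it (a point fixed in the world has none). Each returns a list of dicts, best first, with "score" (0 to 1); they miss things now and then, are a little off and sometimes report something else, mostly with a low value. They report only what shows in the picture. A call takes as long as a camera call. They do not tell look-alikes from the thing itself.
- find_in(camera, thing): "location" ([x, y, z] in m, in the coordinates of the camera as it stood for that picture, good to about 4 mm: the middle of the surface that is visible of it).
The state is a dict: "time": time; "joints": joint angles; "qvel": joint speeds; "joint_efforts": joint torques, N m; "tcp_pos": TCP position; "eef_rot": TCP orientation; "force": force on the tool from outside, world axes, zero at the start; "wrist_torque": the same for the moment, N m; "gripper_width": finger opening in m.
Only numpy, scipy, OpenCV 4.12 (cv2) and the standard library are available. Lean on these libraries where they do the work, as an engineer would, in place of code of your own. Each camera call takes 0.05 s, during which the arm holds its last target.

## Task

At the badge bench of the club kit room, knock the red badge die up out of its holder by pressing that holder's lever down by its black pad. Then grip the raised red die, lift it out and set it down gently, standing flat, in the wooden tray, and let go. Leave the blue die seated in its own holder.

Things in the scene. Friction and masses are not known exactly. Their poses are not given: they have to be found in the camera images.
- red_die_center (a point): Centre of the red die: upright disc 44 mm across, 26 mm tall, 80 g, z up. It starts in the round pocket of a holder, centre 55 mm above the table, top only 2 mm above the rim (66 mm up, ring 68 mm across, nothing higher around). Pressing the lever fully makes a brass pusher under it raise it straight up 18 mm: then 20 mm stands above the rim, 6 mm stays in the pocket, and it stays up by itself.
- red_pad (a point): Centre of the top of the round black pad (40 mm across, 8 mm thick) on the red holder's lever, 115 mm from the die's axis, on the robot's side. Starts 70 mm above the table, outer edge tilted up 10 degrees; fully down at its stop it is 46 mm up, 6 mm farther out, tilted 10 degrees the other way. Stiff friction, no spring: 5 to 7 N moves it, it stays where left. Die rises 3/4 of the pad's drop.
- tray_in (a point): Centre of the inner floor of the open wooden tray (160 by 160 mm outside, 30 mm high, walls and floor 5 mm thick, fixed to the table); this floor is 5 mm above the table; x and y along its walls, z up.
- blue_die_center (a point): Centre of the blue die, same size as the red one, seated in an identical holder with its own lever and pad. To be left alone. The two holders and the tray are fixed to the table, in any order from left to right; each holder is turned up to 20 degrees either way.
Things that resemble listed ones, but are neither listed nor needed, are in the scene too. What is shaped like the part that bears tray_in but turquoise is not meant.

How it is judged:
By the outcome, as a careful person would: the job done as asked, in the order asked, and still so for the second after the job is handed in, with the robot touching nothing.
It also fails if it takes over 48 s, if anything falls off the work surface, if the arm or the gripper's body presses on something with over 40 N, if the wrist force passes 120 N, or if a joint passes its speed limit or range.

## Working session

There is one attempt and no reset: what is moved stays moved. The work goes in short steps, Python scripts to look and compute and a tool call to move; the robot and the scene stay as the last step left them, time stands still between calls to the robot, and variables do not carry over. Pictures are saved under pics/ and viewed, and the job is handed in when it is done.

Besides the shell and the picture viewer there is one more tool, called after "Emit:" as a command line: name --pt "numbers of a row" for each row, then --argument value for the rest. jog_arm: Moves the arm, as the interface text tells. Its arguments: {"type":"object","properties":{"increments":{"type":"array","items":{"type":"array","items":{"type":"number"}}},"jaw":{"type":"number"},"grip_force":{"type":"number"}},"required":["increments"]}

```bash
ls; mkdir -p pics
python3 - <<'E'
from cell import *
import cv2
o=get_obs();print(o)
for n in ["scene","side"]:
    im,d=get_image(n);cv2.imwrite(f"pics/{n}0.png",im)
    c=calibration(n)
    import numpy as np
    R=np.array(c["R"]);t=np.array(c["t"]);print(n,c)
    np.savez(f"{n}0.npz",im=im,d=d)
    for th in ["red_die_center","red_pad","tray_in"]:
        for f in find_in(n,th):
            p=np.array(f["location"]);w=R.T@(p-t)
            print(n,th,f["score"],w.round(4),(c["fx"]*p[0]/p[2]+c["cx"]).round(),(c["fy"]*p[1]/p[2]+c["cy"]).round())
print(get_obs()["time"])
E
```

```text
pics
{'time': 0.0, 'joints': array([73.13822591, 23.94744067, -0.58943089, 92.48645334,  0.27108903,
       63.64055215, -3.03612976]), 'qvel': array([-0.00623202,  0.04760946, -0.03097352, -0.01621114,  0.02046713,
       -0.038293  , -0.09458988]), 'joint_efforts': array([-7.13914524e-04, -8.64437485e+01,  6.78425543e-01, -4.34898484e+01,
        1.91626250e-02,  7.49891071e-03, -1.51475700e-05]), 'tcp_pos': array([ 0.15619764, -0.60478656,  0.23066007]), 'eef_rot': array([-1.79927215e+02,  7.36889663e-03,  1.44850157e+01]), 'force': array([ 0.91411911,  0.03836309, -0.07656885]), 'wrist_torque': array([-0.03050567, -0.00831959, -0.04232689]), 'gripper_width': 0.08523358130196564}
scene {'fx': 409.6312424375706, 'fy': 409.6312424375706, 'cx': 257.871869483224, 'cy': 200.66738126982224, 'R': array([[-0.65644638,  0.75433525,  0.00751486],
       [ 0.57607042,  0.50769664, -0.64061454],
       [-0.4870534 , -0.41620001, -0.76782585]]), 't': array([ 0.41489151, -0.16370951,  1.54179992])}
scene red_pad 0.54 [0.469  0.2361 0.067 ] 358.0 265.0
scene tray_in 0.94 [ 0.6566 -0.534   0.0045] 139.0 184.0
scene tray_in 0.78 [ 0.3576 -0.2728  0.0072] 251.0 173.0
scene tray_in 0.72 [ 0.6212 -0.2682  0.0062] 199.0 217.0
side {'fx': 401.86033019455573, 'fy': 401.86033019455573, 'cx': 259.5614592646273, 'cy': 193.3467832014489, 'R': array([[-0.92333131, -0.38388037, -0.00975473],
       [-0.22685683,  0.56579305, -0.79272581],
       [ 0.30983103, -0.72973563, -0.60950032]]), 't': array([0.42837628, 0.25575531, 0.90438907])}
side red_pad 0.58 [0.4579 0.2412 0.0707] 217.0 306.0
side tray_in 0.84 [ 0.3547 -0.2722  0.0026] 328.0 200.0
side tray_in 0.82 [ 0.6145 -0.2686  0.0055] 248.0 181.0
side tray_in 0.62 [ 0.6606 -0.5361  0.0082] 266.0 139.0
0.4
```

View pics/scene0.png

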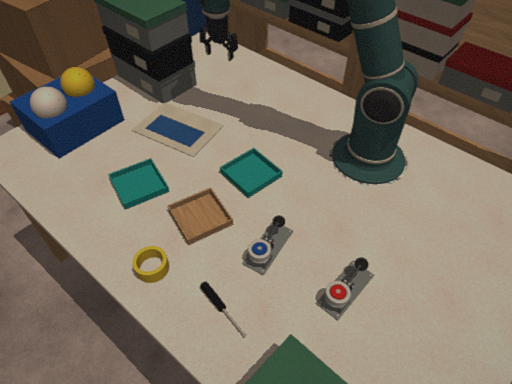

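View pics/side0.png

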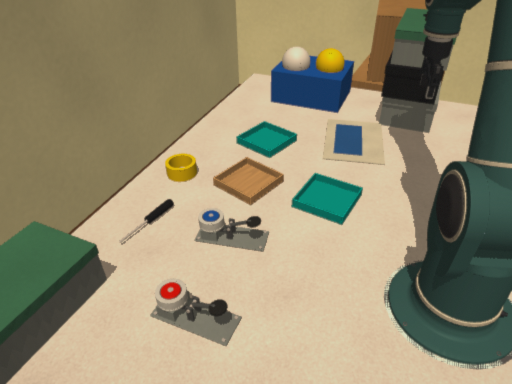

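The wooden tray is at scene (200,215) / side (248,181). The turquoise trays at scene (139,184) and (251,173) are excluded. The red die is at scene (338,292) / side (171,290) with its black pad at scene (361,265) / side (218,307). The blue one, at scene (260,250), stays alone. Next I'll measure these by colour and depth, with an enlarged crop to confirm.

```bash
cat > h.py <<'E'
import numpy as np,cv2
def world(c,d,m):
    v,u=np.nonzero(m&(d>0)); z=d[v,u]
    P=np.c_[(u-c["cx"])/c["fx"]*z,(v-c["cy"])/c["fy"]*z,z]
    return (P-np.array(c["t"]))@np.array(c["R"])
def tri(obs): # [(c,u,v)...] 
    A=[];b=[]
    for c,u,v in obs:
        R=np.array(c["R"]);t=np.array(c["t"])
        x=(u-c["cx"])/c["fx"];y=(v-c["cy"])/c["fy"]
        A+= [R[0]-x*R[2],R[1]-y*R[2]]; b+=[x*t[2]-t[0],y*t[2]-t[1]]
    s=np.linalg.lstsq(np.array(A),np.array(b),rcond=None);return s[0],s[1]
def atz(c,u,v,z):
    R=np.array(c["R"]);t=np.array(c["t"]);o=-R.T@t
    r=R.T@np.array([(u-c["cx"])/c["fx"],(v-c["cy"])/c["fy"],1]);return o+r*(z-o[2])/r[2]
E
python3 - <<'E'
from cell import *
from h import *
for n,cr,cp in [("scene",(339,292),(361,265)),("side",(171,290),(218,307))]:
    f=np.load(f"{n}0.npz");im,d=f["im"],f["d"];c=calibration(n)
    hsv=cv2.cvtColor(im,cv2.COLOR_BGR2HSV).astype(int)
    vv,uu=np.mgrid[:384,:512]
    red=((hsv[...,0]<8)|(hsv[...,0]>172))&(hsv[...,1]>150)&(np.hypot(uu-cr[0],vv-cr[1])<22)
    blk=(hsv[...,2]<70)&(np.hypot(uu-cp[0],vv-cp[1])<12)
    for nm,m in [("red",red),("pad",blk)]:
        W=world(c,d,m);v,u=np.nonzero(m);print(n,nm,m.sum(),u.mean(),v.mean(),np.median(W,0).round(4),W.min(0).round(3),W.max(0).round(3))
    v,u=np.nonzero(red);print("die@z68",atz(c,u.mean(),v.mean(),.068).round(4))
    wl=(uu>0)
    P=world(c,d,d>0); M=(abs(P[:,0]-.616)<.1)&(abs(P[:,1]+.268)<.1)&(P[:,2]>.022)&(P[:,2]<.04)
    print("tray rim",cv2.minAreaRect((P[M][:,:2]*1000).astype(np.float32)))
    ring=(abs(P[:,2]-.066)<.005)&(np.hypot(P[:,0]-.55,P[:,1]-.25)<.2)
    x0,y0=(cr[0]+cp[0])//2,(cr[1]+cp[1])//2
    cv2.imwrite(f"pics/{n}_crop.png",cv2.resize(im[y0-40:y0+40,x0-50:x0+50],None,fx=6,fy=6,interpolation=cv2.INTER_CUBIC))
E
```

```text
scene red 159 337.84276729559747 291.57232704402514 [0.5778 0.2393 0.0688] [0.554 0.217 0.047] [0.598 0.258 0.074]
scene pad 185 358.8702702702703 265.6216216216216 [0.4634 0.2373 0.069 ] [0.44  0.208 0.004] [0.497 0.257 0.077]
die@z68 [0.577  0.2385 0.068 ]
tray rim ((616.3588256835938, -266.4770812988281), (163.88723754882812, 161.2127227783203), 71.9994888305664)
side red 238 170.18067226890756 290.47478991596637 [0.5707 0.2418 0.0675] [0.552 0.218 0.063] [0.594 0.261 0.071]
side pad 274 217.91970802919707 309.1715328467153 [0.4577 0.2409 0.0691] [0.438 0.205 0.003] [0.496 0.261 0.074]
die@z68 [0.571  0.2412 0.068 ]
tray rim ((613.1983642578125, -263.0472412109375), (164.3336639404297, 163.29542541503906), 71.56708526611328)
```

View pics/scene_crop.png

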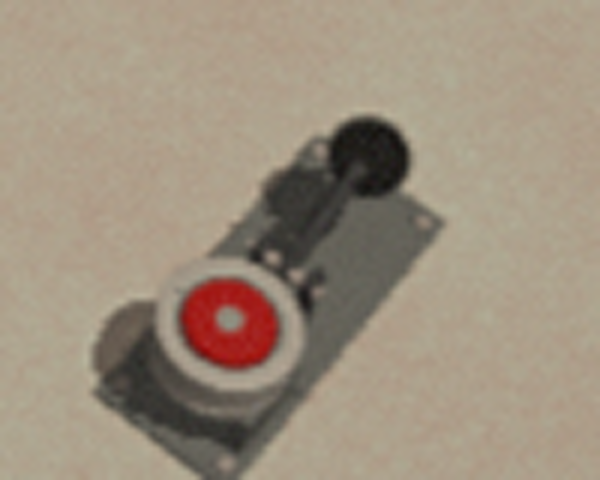

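View pics/side_crop.png

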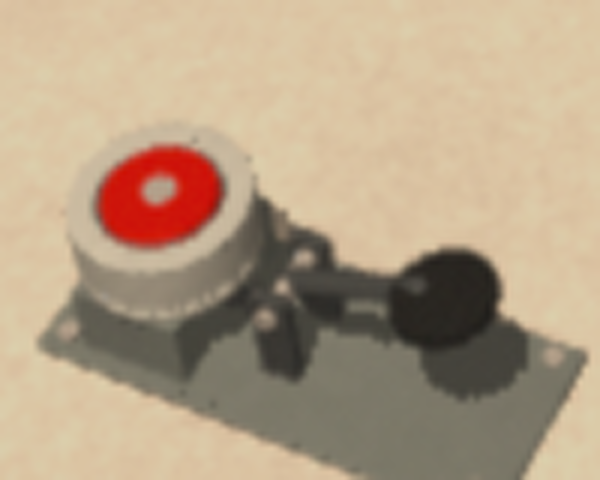

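Emit:
jog_arm --pt "0.03 -0.025 0 0" --pt "0.03 -0.025 0 0" --pt "0.03 -0.025 0 0" --pt "0.03 -0.025 0 0" --pt "0.03 -0.025 0 0" --pt "0.03 -0.025 0 0" --pt "0.03 -0.025 0 0" --pt "0.03 -0.025 0 0" --pt "0.03 -0.025 0 0" --pt "0.03 -0.025 0 0" --jaw 1

```text
time: 1.23
tcp_pos: [0.3872, -0.2811, 0.23]
eef_rot: [179.8, 0.1, 13.7]
force: [1.1, -0.3, 0.4]
gripper_width: 0.0002
```

Run:
```python
from cell import *
from h import *
a=calibration("scene");b=calibration("side")
print(atz(a,361.1,263.8,.07),atz(b,218.4,307.3,.07),tri([(a,361.1,263.8),(b,218.4,307.3)]))
print(tri([(a,337.8,291.6),(b,170.2,290.5)]))
o=get_obs();print(o["time"],o["joints"].round(1),o["tcp_pos"].round(4),o["eef_rot"].round(2))
```

```text
[0.46186901 0.23984399 0.07      ] [0.45418776 0.24203954 0.07      ] (array([0.45709222, 0.23823129, 0.06318062]), array([5.24968763e-07]))
(array([0.57415937, 0.23759003, 0.06240337]), array([2.44391628e-08]))
1.2333 [ 44.6   9.4 -13.7 112.4   2.9  58.4 -46.8] [ 0.3872 -0.2811  0.23  ] [1.7979e+02 1.5000e-01 1.3690e+01]
```

Emit:
jog_arm --pt "0.0145 -0.0365 0 0" --pt "0.0145 -0.0365 0 0" --pt "0.0145 -0.0365 0 0" --pt "0.0145 -0.0365 0 0" --pt "0.0145 -0.0365 0 0" --pt "0.0145 -0.0365 0 0" --pt "0.0145 -0.0365 0 0" --pt "0.0145 -0.0365 0 0" --pt "0.0145 -0.0365 0 0" --pt "0.0145 -0.0365 0 0"

```text
time: 2.07
tcp_pos: [0.4435, 0.1267, 0.2305]
eef_rot: [179.5, -0.3, 13.7]
force: [1.5, -1.4, 0.3]
gripper_width: -0.0
```

Emit:
jog_arm --pt "0.01 -0.0265 0 0" --pt "0.01 -0.0265 0 0" --pt "0.01 -0.0265 0 0" --pt "0.01 -0.0265 0 0" --pt "0 0 0 2.8" --pt "0 0 0 2.8" --pt "0 0 0 2.8" --pt "0 0 0 2.8" --pt "0 0 0 2.8" --pt "0 0 0 0"

```text
time: 2.9
tcp_pos: [0.4554, 0.2563, 0.2306]
eef_rot: [179.8, -0.5, -0.3]
force: [-1.0, -0.1, 0.3]
gripper_width: -0.0001
```

```bash
cat >> h.py <<'E'
from scipy.spatial.transform import Rotation
def wrist_world(o,c,d,m):
    v,u=np.nonzero(m&(d>0)); z=d[v,u]
    P=np.c_[(u-c["cx"])/c["fx"]*z,(v-c["cy"])/c["fy"]*z,z]
    T=np.array(c["tool_from_camera"]);P=P@T[:3,:3].T+T[:3,3]
    return Rotation.from_euler("xyz",o["eef_rot"],degrees=True).apply(P)+o["tcp_pos"]
E
python3 - <<'E'
from cell import *
from h import *
o=get_obs();im,d=get_image("wrist");c=calibration("wrist");cv2.imwrite("pics/w1.png",im);np.savez("w1.npz",im=im,d=d)
print(o["time"],o["joints"].round(1),o["tcp_pos"].round(4),o["eef_rot"].round(2),o["force"],c)
hsv=cv2.cvtColor(im,cv2.COLOR_BGR2HSV)
red=((hsv[...,0]<8)|(hsv[...,0]>172))&(hsv[...,1]>150);
v,u=np.nonzero(red);print(red.sum(),u.mean(),v.mean());W=wrist_world(o,c,d,red);print(np.median(W,0),W.min(0),W.max(0))
blk=(hsv[...,2]<60)
W=wrist_world(o,c,d,blk);k=(W[:,2]>.055)&(W[:,2]<.085);print(k.sum(),np.median(W[k],0),W[k].min(0),W[k].max(0))
E
```

```text
2.9 [  -1.9   16.5  -36.7  106.3   11.7   60.6 -133.5] [0.4554 0.2563 0.2306] [179.84  -0.46  -0.27] [-0.95049717 -0.09938165  0.25925319] {'fx': 336.69459903077507, 'fy': 336.69459903077507, 'cx': 250.4163641935323, 'cy': 186.926399095917, 'tool_from_camera': array([[-4.08368200e-04, -9.54786462e-01, -2.97292189e-01,
         7.69425006e-02],
       [ 9.99999720e-01, -5.76418940e-04,  4.77607281e-04,
        -1.48373434e-05],
       [-6.27377815e-04, -2.97291911e-01,  9.54786430e-01,
        -1.41730969e-01],
       [ 0.00000000e+00,  0.00000000e+00,  0.00000000e+00,
         1.00000000e+00]])}
3004 264.9603861517976 114.9211051930759
[0.56712984 0.24202882 0.06733963] [0.4465222  0.19878599 0.04021607] [0.59625455 0.31321404 0.31907584]
1749 [0.46402487 0.23944319 0.06837956] [0.44038902 0.21488849 0.05500504] [0.59874311 0.26130129 0.07418197]
```

View pics/w1.png

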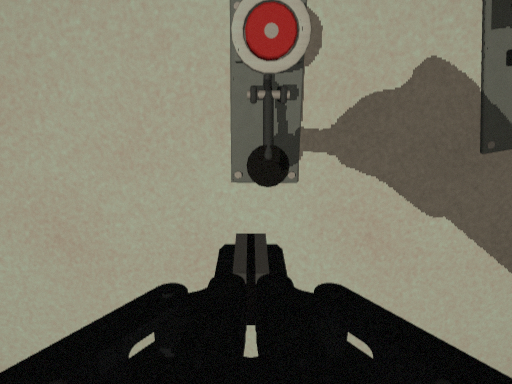

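The wrist view shows the red die at (271,31), its pad at (268,165), and the shut fingertips at about (250,240). Only this holder carries the red die.

Run:
```python
from cell import *
from h import *
o=get_obs();c=calibration("wrist");f=np.load("w1.npz");d=f["d"]
vv,uu=np.mgrid[:384,:512]
hsv=cv2.cvtColor(f["im"],cv2.COLOR_BGR2HSV)
for n,m in [("pad",(np.hypot(uu-268,vv-165)<24)&(hsv[...,2]<45)),("die",(np.hypot(uu-271,vv-31)<30)&(hsv[...,1]>150))]:
    v,u=np.nonzero(m);W=wrist_world(o,c,d,m);k=W[:,2]>.055;W=W[k];print(n,m.sum(),u.mean(),v.mean(),np.median(W,0).round(4),((W.max(0)+W.min(0))/2).round(4),np.ptp(W,0).round(3))
```

```text
pad 1355 267.839852398524 165.26273062730627 [0.4599 0.2394 0.0691] [0.4607 0.2394 0.0677] [0.04  0.039 0.013]
die 2177 270.48598989435004 30.326596233348646 [0.5751 0.2386 0.067 ] [0.5748 0.2385 0.0623] [0.043 0.043 0.014]
```

Emit:
jog_arm --pt "0.001 0.006 0.02 0" --pt "0.001 0.006 0.02 0" --pt "0.001 0.005 0.02 0" --pt "0 0 0.02 0" --pt "0 0 0.02 0" --pt "0 0 0.015 0" --pt "0 0 0.012 0" --pt "0 0 0.005 0" --pt "0 0 0 0" --pt "0 0 0 0" --jaw 1

```text
time: 3.78
tcp_pos: [0.4612, 0.2381, 0.0948]
eef_rot: [179.9, -0.7, 1.0]
force: [-0.3, -0.7, 0.1]
gripper_width: -0.0001
```

Emit:
jog_arm --pt "-0.001 -0.001 0.006 0" --pt "-0.001 0 0.006 0" --pt "0 0 0.005 0" --pt "0 0 0.005 0" --pt "-0.0005 0 0.004 0" --pt "-0.0005 0 0.004 0" --pt "-0.0005 0 0.004 0" --pt "-0.0005 0 0.004 0" --pt "-0.0005 0 0.004 0" --pt "-0.0005 0 0.004 0"

```text
time: 4.62
tcp_pos: [0.4565, 0.2402, 0.0481]
eef_rot: [179.9, -0.8, 1.1]
force: [-1.5, -4.5, 25.8]
gripper_width: -0.0003
```

Emit:
jog_arm --pt "0 0 0.002 0" --pt "0 0 0.002 0" --pt "0 0 0.002 0" --pt "0 0 0.002 0" --pt "0 0 0.002 0" --pt "0 0 0.002 0" --pt "0 0 0.002 0" --pt "0 0 0.002 0" --pt "0 0 0.002 0" --pt "0 0 0.002 0"

```text
time: 5.45
tcp_pos: [0.4568, 0.2405, 0.0466]
eef_rot: [179.0, -1.5, 1.2]
force: [-22.4, -12.4, 63.1]
gripper_width: 0.0
```

Emit:
jog_arm --pt "0 0 -0.004 0" --pt "0 0 -0.01 0" --pt "0 0 -0.02 0" --pt "0 0 -0.025 0" --pt "0 0 -0.025 0" --pt "0 0 -0.025 0" --pt "0 0 -0.02 0" --pt "0 0 -0.01 0" --pt "0 0 0 0" --pt "0 0 0 0" --jaw -1

```text
time: 6.28
tcp_pos: [0.4518, 0.2435, 0.193]
eef_rot: [179.0, -1.5, 1.4]
force: [-0.9, 0.2, -0.2]
gripper_width: 0.0856
```

Run:
```python
from cell import *
from h import *
o=get_obs();im,d=get_image("wrist");c=calibration("wrist");cv2.imwrite("pics/w2.png",im);np.savez("w2.npz",im=im,d=d)
print(o["time"],o["joints"].round(1),o["tcp_pos"].round(4),o["eef_rot"].round(2),o["force"])
hsv=cv2.cvtColor(im,cv2.COLOR_BGR2HSV)
red=((hsv[...,0]<8)|(hsv[...,0]>172))&(hsv[...,1]>150);
n,l,s,ce=cv2.connectedComponentsWithStats(red.astype(np.uint8));i=1+s[1:,4].argmax();red=l==i;print(s[i],ce[i])
W=wrist_world(o,c,d,red);zt=np.percentile(W[:,2],80);print("ztop",zt,np.percentile(W[:,2],[5,50,95]));k=W[:,2]>zt-.006;W=W[k];print(np.median(W,0),(W.min(0)+W.max(0))/2,np.ptp(W,0))
im,d=get_image("side");cv2.imwrite("pics/side2.png",cv2.resize(im[230:360,120:290],None,fx=4,fy=4))
```

```text
6.2833 [  -2.5   17.7  -35.6  110.2   14.5   55.5 -133.6] [0.4518 0.2435 0.193 ] [179.01  -1.48   1.37] [-0.90547118  0.15240955 -0.16774333]
[ 228    0   64   54 2562] [259.17369243  24.17642467]
ztop 0.08557348670459619 [0.07925703 0.08490473 0.08615416]
[0.56993144 0.23801323 0.08496395] [0.56920706 0.23802111 0.08372466] [0.03189676 0.04322727 0.00828219]
```

View pics/w2.png

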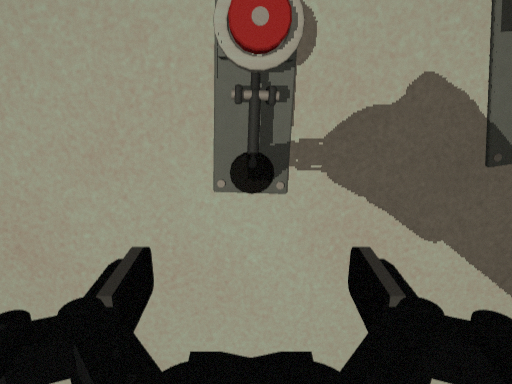

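View pics/side2.png

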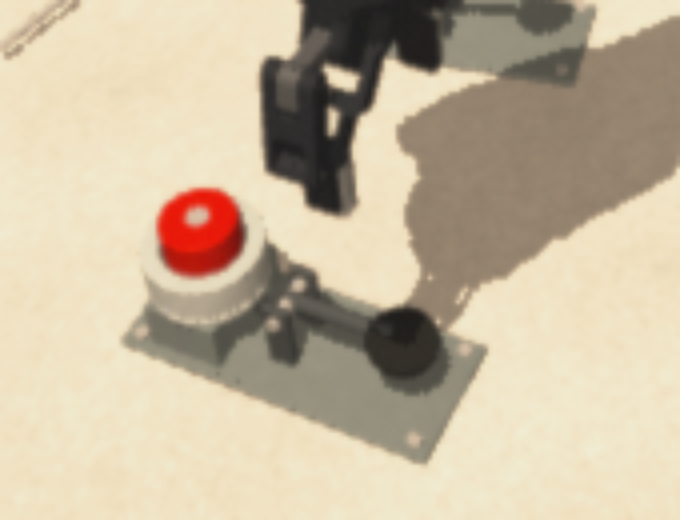

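Emit:
jog_arm --pt "0.015 0.001 0.006 0" --pt "0.015 0.001 0.006 0" --pt "0.015 0.001 0.008 0" --pt "0.015 0.001 0.008 0" --pt "0.015 0.001 0.008 0" --pt "0.015 0.001 0.008 0" --pt "0.015 0.001 0.008 0" --pt "0.013 0.0 0.008 0" --pt "0 0 0 0" --pt "0 0 0 0"

```text
time: 7.22
tcp_pos: [0.5706, 0.2358, 0.1171]
eef_rot: [178.6, -0.4, 1.5]
force: [-1.2, 0.1, 0.8]
gripper_width: 0.0858
```

Emit:
jog_arm --pt "0.002 -0.002 0.008 0" --pt "0.001 -0.001 0.008 0" --pt "0.001 -0.001 0.008 0" --pt "0 0 0.008 0" --pt "0 0 0.006 0" --pt "0 0 0.004 0" --pt "0 0 0.002 0" --pt "0 0 0 0" --pt "0 0 0 0" --pt "0 0 0 0"

```text
time: 8.05
tcp_pos: [0.572, 0.2396, 0.0669]
eef_rot: [178.5, -0.2, 1.7]
force: [0.6, -0.7, 0.4]
gripper_width: 0.0858
```

Run:
```python
from cell import *
from h import *
o=get_obs();im,d=get_image("wrist");c=calibration("wrist");cv2.imwrite("pics/w3.png",im)
print(o["time"],o["joints"].round(1),o["tcp_pos"].round(4),o["eef_rot"].round(2),o["force"])
```

```text
8.05 [  -5.4   37.7  -28.5   98.9   24.3   50.  -133.3] [0.572  0.2396 0.0669] [178.55  -0.22   1.66] [ 0.57469423 -0.66136333  0.37853859]
```

View pics/w3.png

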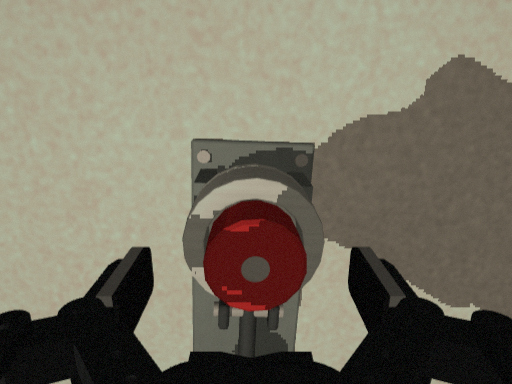

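Emit:
jog_arm --pt "0.0025 0.001 -0.002 0" --pt "0 0 0 0" --pt "0 0 0 0" --pt "0 0 0 0" --pt "0 0 0 0" --pt "0 0 0 0" --pt "0 0 0 0" --pt "0 0 0 0" --pt "0 0 0 0" --pt "0 0 0 0"

```text
time: 8.93
tcp_pos: [0.5756, 0.2387, 0.0705]
eef_rot: [178.6, -0.3, 1.6]
force: [0.8, -0.0, -0.5]
gripper_width: 0.0854
```

Emit:
jog_arm --pt "0 0 0 0" --pt "0 0 0 0" --pt "0 0 0 0" --pt "0 0 0 0" --pt "0 0 0 0" --pt "0 0 0 0" --pt "0 0 0 0" --pt "0 0 0 0" --pt "0 0 0 0" --pt "0 0 0 0" --jaw 1 --grip_force 40

```text
time: 9.77
tcp_pos: [0.5755, 0.2387, 0.0706]
eef_rot: [178.6, -0.3, 1.6]
force: [-0.7, -0.5, 1.1]
gripper_width: 0.042
```

Emit:
jog_arm --pt "0 0 -0.003 0" --pt "0 0 -0.004 0" --pt "0 0 -0.006 0" --pt "0 0 -0.01 0" --pt "0 0 -0.015 0" --pt "0 0 -0.02 0" --pt "0 0 -0.02 0" --pt "0 0 -0.01 0" --pt "0 0 0 0" --pt "0 0 0 0"

```text
time: 10.6
tcp_pos: [0.5745, 0.2413, 0.1668]
eef_rot: [178.6, -0.4, 1.7]
force: [-0.6, 0.0, -1.0]
gripper_width: 0.0421
```

Run:
```python
from cell import *
from h import *
o=get_obs();im,d=get_image("wrist");cv2.imwrite("pics/w4.png",im)
im,d=get_image("side");cv2.imwrite("pics/side4.png",cv2.resize(im[210:350,110:290],None,fx=4,fy=4))
print(o["time"],o["joints"].round(1),o["tcp_pos"].round(4),o["eef_rot"].round(2),o["force"],o["gripper_width"])
```

```text
10.6 [  -3.2   30.9  -31.6   95.2   19.8   59.7 -129.7] [0.5745 0.2413 0.1668] [178.6   -0.37   1.68] [-0.64783165  0.04431783 -0.98068124] 0.0421251588677255
```

View pics/w4.png

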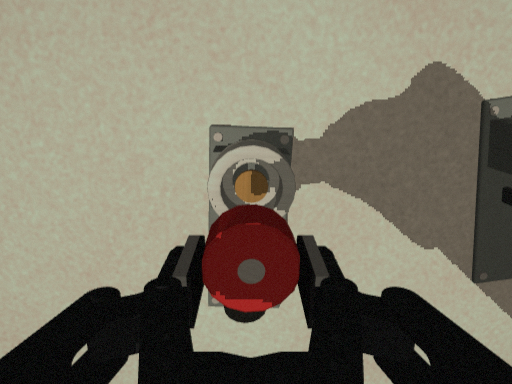

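View pics/side4.png

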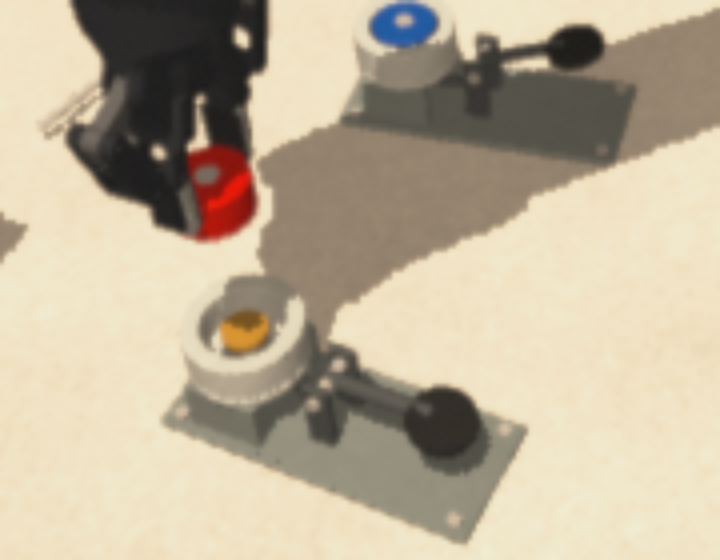

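Emit:
jog_arm --pt "0.001 0.02 0 0" --pt "0.002 0.03 0 0" --pt "0.002 0.035 0 0" --pt "0.002 0.035 0 0" --pt "0.002 0.035 0 0" --pt "0.002 0.035 0 0" --pt "0.002 0.035 0 0" --pt "0.002 0.035 0 0" --pt "0.002 0.035 0 0" --pt "0.002 0.035 0 0"

```text
time: 11.53
tcp_pos: [0.5988, -0.093, 0.1622]
eef_rot: [178.8, 0.6, 2.5]
force: [0.5, -0.1, -1.9]
gripper_width: 0.0419
```

Emit:
jog_arm --pt "0.002 0.03 0 0" --pt "0.002 0.03 0 0" --pt "0.002 0.03 0 0" --pt "0.002 0.03 0 0" --pt "0.001 0.02 0 0" --pt "0 0.01 0 0" --pt "0 0.005 0 0" --pt "0 0 0 0" --pt "0 0 0 0" --pt "0 0 0 0"

```text
time: 12.37
tcp_pos: [0.6087, -0.2617, 0.1542]
eef_rot: [179.0, 1.4, 2.1]
force: [-0.9, 0.2, -1.4]
gripper_width: 0.0419
```

Run:
```python
from cell import *
from h import *
o=get_obs();im,d=get_image("wrist");cv2.imwrite("pics/w5.png",im);c=calibration("wrist")
print(o["time"],o["joints"].round(1),o["tcp_pos"].round(4),o["eef_rot"].round(2),o["force"],o["gripper_width"])
hsv=cv2.cvtColor(im,cv2.COLOR_BGR2HSV)
red=((hsv[...,0]<8)|(hsv[...,0]>172))&(hsv[...,1]>150)
W=wrist_world(o,c,d,red);print(np.median(W,0),np.percentile(W[:,2],[5,95]))
W=wrist_world(o,c,d,d>0);k=(W[:,2]>.022)&(W[:,2]<.038);print(cv2.minAreaRect((W[k][:,:2]*1000).astype(np.float32)))
```

```text
12.3667 [ 37.5  34.7 -25.3  89.1  17.7  61.1 -80.7] [ 0.6087 -0.2617  0.1542] [179.04   1.4    2.07] [-0.93719533  0.23841953 -1.42416757] 0.04194811389538147
[ 0.61558804 -0.26106013  0.16812659] [0.15177297 0.16947124]
((568.8159790039062, -328.2349853515625), (322.75091552734375, 281.4411315917969), 87.02054595947266)
```

View pics/w5.png

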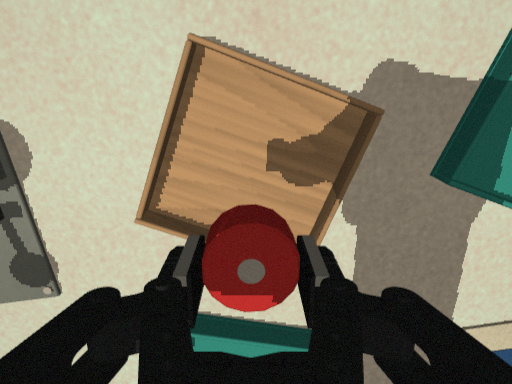

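Emit:
jog_arm --pt "0.003 0.001 0.012 0" --pt "0.003 0.001 0.018 0" --pt "0.002 0 0.02 0" --pt "0 0 0.02 0" --pt "0 0 0.015 0" --pt "0 0 0.012 0" --pt "0 0 0.008 0" --pt "0 0 0.004 0" --pt "0 0 0 0" --pt "0 0 0 0"

```text
time: 13.25
tcp_pos: [0.6179, -0.2566, 0.0375]
eef_rot: [179.1, 1.2, 2.7]
force: [0.1, 0.0, -1.5]
gripper_width: 0.0423
```

Emit:
jog_arm --pt "-0.001 0.005 0 0" --pt "0 0.004 0.003 0" --pt "0 0 0.004 0" --pt "0 0 0.004 0" --pt "0 0 0.002 0" --pt "0 0 0.002 0" --pt "0 0 0.001 0" --pt "0 0 0.001 0" --pt "0 0 0 0" --pt "0 0 0 0"

```text
time: 14.08
tcp_pos: [0.6183, -0.2681, 0.0219]
eef_rot: [179.0, 1.0, 2.7]
force: [0.4, 0.2, -1.3]
gripper_width: 0.0423
```

Emit:
jog_arm --pt "0 0 0.001 0" --pt "0 0 0.001 0" --pt "0 0 0.001 0" --pt "0 0 0.001 0" --pt "0 0 0.0005 0" --pt "0 0 0.0005 0" --pt "0 0 0.0005 0" --pt "0 0 0.0005 0" --pt "0 0 0 0" --pt "0 0 0 0"

```text
time: 14.92
tcp_pos: [0.6184, -0.2679, 0.0163]
eef_rot: [179.0, 1.0, 2.7]
force: [0.2, -0.2, -0.6]
gripper_width: 0.0421
```

Emit:
jog_arm --pt "0 0 0.0005 0" --pt "0 0 0.0005 0" --pt "0 0 0.0005 0" --pt "0 0 0 0" --pt "0 0 0 0" --pt "0 0 0 0" --pt "0 0 0 0" --pt "0 0 0 0" --pt "0 0 0 0" --pt "0 0 0 0"

```text
time: 15.75
tcp_pos: [0.6184, -0.268, 0.0161]
eef_rot: [178.9, 1.0, 2.7]
force: [-1.3, -0.1, 1.4]
gripper_width: 0.042
```

Emit:
jog_arm --pt "0 0 0.0005 0" --pt "0 0 0 0" --pt "0 0 0 0" --pt "0 0 0 0" --pt "0 0 0 0" --pt "0 0 0 0" --pt "0 0 0 0" --pt "0 0 0 0" --pt "0 0 0 0" --pt "0 0 0 0"

```text
time: 16.58
tcp_pos: [0.6184, -0.268, 0.0161]
eef_rot: [178.9, 1.0, 2.7]
force: [-0.7, 0.9, 2.4]
gripper_width: 0.0423
```

Emit:
jog_arm --pt "0 0 0 0" --pt "0 0 0 0" --pt "0 0 0 0" --pt "0 0 0 0" --pt "0 0 0 0" --pt "0 0 0 0" --pt "0 0 0 0" --pt "0 0 0 0" --pt "0 0 0 0" --pt "0 0 0 0" --jaw -0.8

```text
time: 17.42
tcp_pos: [0.6183, -0.2682, 0.0155]
eef_rot: [178.9, 1.0, 2.7]
force: [0.3, 0.5, 0.1]
gripper_width: 0.077
```

Emit:
jog_arm --pt "0 0 -0.005 0" --pt "0 0 -0.01 0" --pt "0 0 -0.02 0" --pt "0 0 -0.025 0" --pt "0 0 -0.03 0" --pt "0 0 -0.03 0" --pt "0 0 -0.03 0" --pt "0 0 -0.015 0" --pt "0 0 0 0" --pt "0 0 0 0"

```text
time: 18.25
tcp_pos: [0.621, -0.2637, 0.1953]
eef_rot: [178.9, 0.9, 2.7]
force: [0.4, -0.9, -0.4]
gripper_width: 0.0767
```

Run:
```python
from cell import *
from h import *
o=get_obs();im,d=get_image("wrist");cv2.imwrite("pics/w6.png",im);c=calibration("wrist")
print(o["time"],o["tcp_pos"].round(4),o["force"],o["gripper_width"])
hsv=cv2.cvtColor(im,cv2.COLOR_BGR2HSV)
red=((hsv[...,0]<8)|(hsv[...,0]>172))&(hsv[...,1]>150)
W=wrist_world(o,c,d,red);k=W[:,2]>.024;print(np.median(W[k],0),np.percentile(W[:,2],[5,50,95]))
P=W[k];A=np.c_[P[:,:2],np.ones(len(P))];print("tilt",np.degrees(np.linalg.lstsq(A,P[:,2],rcond=None)[0][:2]))
im,d=get_image("scene");cv2.imwrite("pics/s6.png",cv2.resize(im[130:330,130:400],None,fx=2.9,fy=2.9))
```

```text
18.25 [ 0.621  -0.2637  0.1953] [ 0.43326528 -0.87343828 -0.3961902 ] 0.07672317381991603
[ 0.62409481 -0.26815404  0.03023858] [0.02114327 0.03016199 0.27395108]
tilt [197.87048333  24.70448047]
```

View pics/w6.png

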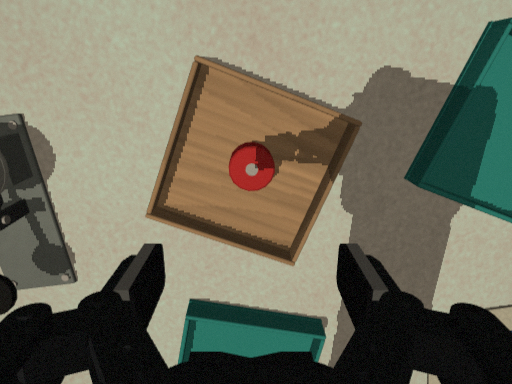

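View pics/s6.png

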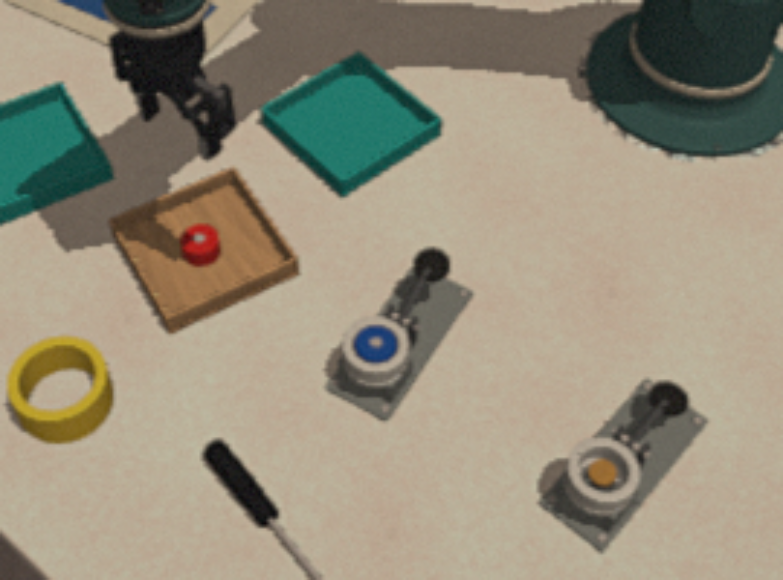

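The red die is at the tray's middle, wrist (251,166), with its top at about 30 mm (31 mm expected for flat). The blue die is still seated, and the gripper is clear. I'm handing the job in.

```bash
python3 -c "
from cell import *
sign_off()"
```

```text
the job is handed in; nothing more can be done
```

I pressed the red holder's lever to its stop by the black pad. I then gripped the raised red die, lifted it out, set it down in the wooden tray and let go. I handed the job in at about 18.4 s.

**Last checks:**
- **Lever:** after the press the die's top measured about 85 mm, against 86 mm expected.
- **Set-down:** the die touched the tray floor with about 2 N.
- **In the tray:** the die stands near the middle, with its top at about 30 mm against 31 mm for standing flat.
- **Everything else:** the blue die is still seated, its lever was not touched, and the gripper is well clear.

**Odd or failed:**
- **Lever force:** at the stop the force reading peaked at 63 N, more than needed but under the 120 N wrist limit. Only the closed fingertips touched the pad.
- **Tilt fit:** my plane-fit tilt check gave a meaningless value, probably because pixels from outside the die got into it. I judged flatness by the top height and the pictures instead.
- **Grip opening:** it read 42 mm on the 44 mm die, but the hold stayed steady throughout.

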